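# Set the analyser's alignment pointer to the red index

### The arm

A 6-joint arm with a two-finger parallel gripper is mounted at the origin on the work surface. World frame = base frame: x ahead of the robot, y to its left, z up, the work surface at z = 0. Lengths are in m, angles in rad, forces in N, time in s.
With the tool pointing down it reaches from about 0.275 to 0.825 m from the base axis. Payload 4.9 kg.
Tool frame: the origin (TCP) lies at the very end of the fingers, on their centre line; the grasp point (between the pads) lies 19 mm behind it; z points along the fingers, y is the line along which they close (so a half turn about z gives the same grasp; the last joint's range is limited). The gripper opens to 85 mm and grips with 20 to 120 N. Pads are 22 mm wide; open, the fingers measure 114 mm over their backs; the gripper's body (76 mm by 85 mm) begins 54 mm behind the grasp point. The pads swing forward as they close: fully open they stand 13 mm farther back than shut.
Start: joints at [-1.482, 0.326, -0.193, 1.052, 0, 1.437], TCP at [0.122, -0.536, 0.231] pointing down, gripper open.
Joint ranges: [-2.65, 2.65], [-0.97, 1.79], [-1.3, 1.35], [-1.93, 2.1], [-1.47, 1.37], [-3.14, 3.14]. Speed limits (rad/s): [2.57, 2.57, 3.14, 3.14, 3.14, 3.14].

### API

Orientations are given as a unit quaternion [x, y, z, w].
In Python, from plant import * gives the robot as it stands.
- The arm moves only by the tool apply_moves, never from a script. Its argument "deltas" is a list of rows, each a list of 7 numbers: the shift along the tool's x, y, z in m, then the turn, a rotation vector about the tool's x, y, z in degrees, then the closure, from -1 (fully open) to 1 (shut). A call has 1 to 10 rows; each row shifts and turns the commanded pose from where the row before left it, along the tool's axes as they then stand; what a row does not reach is not made up. A row lasts 1/8 s, in which the tool goes at most 62.5 mm and 10.7 degrees, less where a joint would pass 70% of its speed; a pose out of reach is approached as far as the arm can. A call is refused whole if a number of a shift passes 0.0625 or a number of a turn 10.7, either way. A call with a gripper value outside its range is refused whole. The fingers move at their own pace and stop on an object; "newtons" is the grip in N (left out, the last holds). Time passes only in rows, so rows that do not move let the fingers close. It gives the time, the measured TCP pose, the force, the opening and the grip force at its end, in the units of the state.
- state(): the state, without advancing time (a new reading comes with each control period).
- camera(name): name is "side" or "top" or "wrist"; returns a dict with "color" (384x512x3 uint8, red, green, blue), "z_map" (384x512 float32, m along the optical axis (not along the pixel's ray), 0 where there is no reading), "mtx" (3x3 intrinsics, pixels), "k1" (the pictures are not rectified: a ray, as slopes to the right and down, at radius r is drawn at 1 + k1 r^2 times it, then the intrinsics apply), "R" (3x3) and "t" (3): a world point X has camera coordinates R X + t; the wrist camera has in their place "tool_from_camera" (4x4, takes a point from camera to tool coordinates, whose origin is the TCP and whose axes are the flange's). Camera axes: x right, y down, z forward; pixel columns grow to the right and rows downward; lengths in m; the calibration is good to about 2 mm. A picture is of the moment at which its call begins: read the wrist's pose just before it.
- job_done(): hands the job in; it is judged then, once.
The state is a dict: "t": time; "q": joint angles; "joint_velocities": joint speeds; "effort": joint torques, N m; "tcp_pos": TCP position; "ee_rot": TCP orientation; "ft_force": force on the tool from outside, world axes, zero at the start; "wrist_torque": the same for the moment, N m; "gripper_width": finger opening in m; "finger_force": force on a finger pad.
Only numpy, scipy, OpenCV 4.12 (cv2) and the standard library are available. Lean on these libraries where they do the work, as an engineer would, in place of code of your own. Each camera call takes 0.05 s, during which the arm holds its last target. There are 200 camera calls.

### The job

Slide the clear dust cover on the alignment unit all the way open, then turn the adjusting wheel by its finger peg until the black pointer stands squarely opposite the red index flag. Then slide the cover fully shut again without losing the setting. Move the pointer only with the wheel, never by touching it, and leave the things lying around the unit where they are.

Things in the scene. Friction and masses are not known exactly. Their poses are not given: they have to be found in the camera images.
- unit: Fixed alignment unit: low cream case 220 (x) x 340 (y) x 60 mm high. Origin: centre of its underside; own x points away from the robot, y to the robot's left, z up; offsets below are in this frame. On top: near side, right half, the wheel under the cover; along the far edge a white scale strip with a black pointer and a red and a blue flag. Place and yaw vary.
- cover (a joint): Travel of the dust cover along the unit's +y (left): 0 fully shut over the wheel, 0.15 m fully open; starts 0 to 12 mm open. Clear box 108 (x) x 100 (y) mm, open below, its flat top 108 mm above the bench, centred on the wheel's axis when shut. Stays where it is left; 2 to 3 N to push.
- rib_top (a point): Top centre of the cover's orange push rib: 60 mm (x) x 10 mm (y), 22 mm high, standing on the middle of the cover's top. This point is 130 mm above the bench. Push the rib's flank along the unit's y, or pinch it.
- wheel (a joint): Angle of the adjusting wheel in rad, counterclockwise from above positive, end stops at -3.7 and 3.7. It drives the pointer 10 mm along the unit's y per rad: counterclockwise moves the pointer to +y (left). It stays where it is left (friction about 0.06 N m).
- wheel_axis (a point): On the wheel's vertical axis at the top face of its disc, 72 mm above the bench. It lies at x -35, y -85 mm in the unit's frame. Aluminium disc, radius 36 mm, 10 mm thick, with a dark hub of radius 9 mm that stands 4 mm above the disc.
- peg_top (a point): Top centre of the wheel's black finger peg: upright, 12 mm diameter, 24 mm high above the disc, 26 mm from the axis; its top is 96 mm above the bench. Push it round the axis.
- pointer: The black pointer: a 12 x 12 mm slide with a 4 mm wide blade that points to the unit's +x, about 70 mm above the bench. It slides along the unit's y, driven by the wheel; range 38 mm either side of the unit's middle. Do not touch it.
- pointer_tip (a point): The end of the pointer's blade (69 mm from the unit's centre along its x).
- red_flag_tip (a point): The end, nearest the pointer, of the red index flag: a fixed upright red strip 24 mm (x) x 6 mm (y), 10 mm high; this point is 3 mm beyond the pointer's tip line, on the strip's centre line, its axes parallel to the unit's. The pointer is set when its tip has the same y (in the unit's frame) as this point.
- blue_flag_tip (a point): The same point on the blue index flag, which marks another setting; ignore it. Red and blue may be on either side.
- dish: Bystander: closed clear petri dish, 92 mm diameter, 18 mm high, lying beside the unit. Origin at the centre of its underside.
- tweezers: Bystander: steel tweezers, 120 mm long, 6 mm high, lying on the bench. Origin near the middle.
- cuvette_box: Bystander: small blue and white box, 36 x 52 x 32 mm. Origin at the centre of its underside.
- tape_measure: Bystander: round yellow tape measure, 58 mm diameter, 24 mm high. Origin at the centre of its underside.

How it is judged:
By the outcome, as a careful person would: the job done as asked, in the order asked, and still so for the second after the job is handed in, with the robot touching nothing.
It also fails if it takes over 72 s, if anything falls off the work surface, if the arm or the gripper's body presses on something with over 40 N, if the wrist force passes 120 N, or if a joint passes its speed limit or range.

## Working session

There is one attempt and no reset: what is moved stays moved. The work goes in short steps, Python scripts to look and compute and a tool call to move; the robot and the scene stay as the last step left them, time stands still between calls to the robot, and variables do not carry over. Pictures are saved under pics/ and viewed, at most 10 in all, crops included, and the job is handed in when it is done.

Besides the shell and the picture viewer there is one more tool, called after "Request:" in YAML: its name, and indented under it one key for each argument. apply_moves: Moves the arm, as the interface text tells. Its arguments: {"type":"object","properties":{"deltas":{"type":"array","items":{"type":"array","items":{"type":"number"}}},"newtons":{"type":"number"}},"required":["deltas"]}

```bash
mkdir -p pics
cat > h.py <<'E'
from plant import *
import numpy as np, cv2
def snap(n):
    s=state(); c=camera(n); c["s"]=s
    return c
def save(c,f,box=None,k=1):
    im=c["color"][:,:,::-1]
    if box: im=im[box[1]:box[3],box[0]:box[2]]
    cv2.imwrite("pics/"+f,cv2.resize(im,None,fx=k,fy=k,interpolation=cv2.INTER_CUBIC))
def ray(c,u,v):
    p=np.linalg.inv(c["mtx"])@[u,v,1]; d=p[:2]; x=d.copy()
    for _ in range(20): x=d/(1+c["k1"]*(x@x))
    return np.array([x[0],x[1],1])
def onplane(c,u,v,z):
    r=ray(c,u,v); R=np.array(c["R"]);t=np.array(c["t"])
    o=-R.T@t; d=R.T@r
    return o+d*(z-o[2])/d[2]
E
python3 - <<'E'
from h import *
import pickle
for n in("top","side"):
    c=snap(n); pickle.dump(c,open(n+".pkl","wb")); save(c,n+"0.png",k=1.5)
    print(n,c["mtx"],c["k1"],c["R"],c["t"])
s=state();print(s)
E
```

```text
top [[432.13406353   0.         258.92292461]
 [  0.         432.13406353 192.42027669]
 [  0.           0.           1.        ]] -0.14734420239083068 [[ 0.12286178 -0.99241484 -0.00421405]
 [-0.9715957  -0.11941682 -0.20430716]
 [ 0.20225423  0.02919589 -0.97889776]] [-0.03212999  0.62961677  0.942644  ]
side [[402.17140907   0.         255.35041863]
 [  0.         402.17140907 193.97212544]
 [  0.           0.           1.        ]] 0.00303787832592516 [[ 0.98681856 -0.16101149 -0.01626141]
 [-0.10648879 -0.57040203 -0.81443334]
 [ 0.12185758  0.80542959 -0.58002923]] [-0.6045293   0.16479015  1.02749572]
{'t': 0.1, 'q': array([-1.48220024e+00,  3.26885853e-01, -1.93442025e-01,  1.05199275e+00,
        1.95711811e-05,  1.43657393e+00]), 'joint_velocities': array([-0.00117563, -0.00283561,  0.00428432, -0.00017305,  0.00101281,
       -0.00051006]), 'effort': array([ 1.45358408e-03, -4.44238186e+01,  2.63038766e+01,  7.80507195e-03,
       -9.39918914e-05,  3.55296400e-06]), 'tcp_pos': array([ 0.12149943, -0.53590455,  0.23058726]), 'ee_rot': array([ 9.93800119e-01,  1.11178873e-01,  2.71685480e-05, -7.61727030e-04]), 'ft_force': array([-0.53465328, -0.87507613,  0.37621252]), 'wrist_torque': array([ 0.01021255, -0.04259022,  0.01401026]), 'finger_force': 0.0, 'gripper_width': 0.08544016273815719}
```

View pics/top0.png

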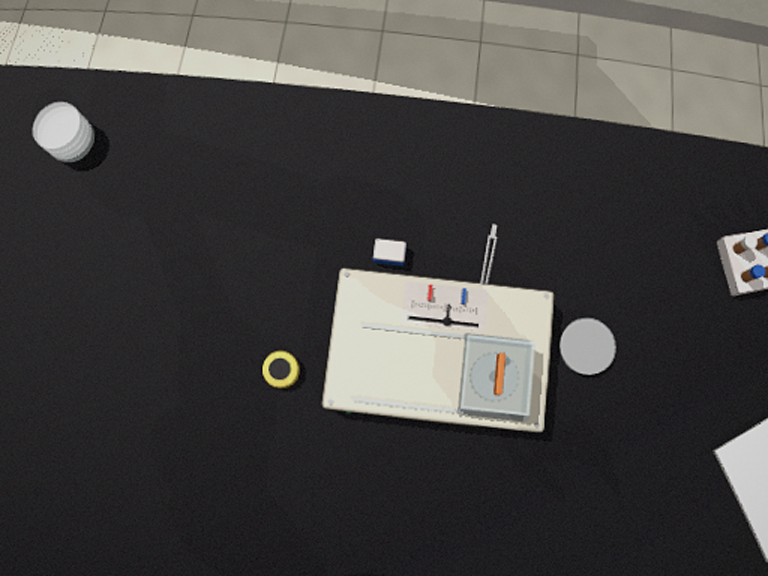

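View pics/side0.png

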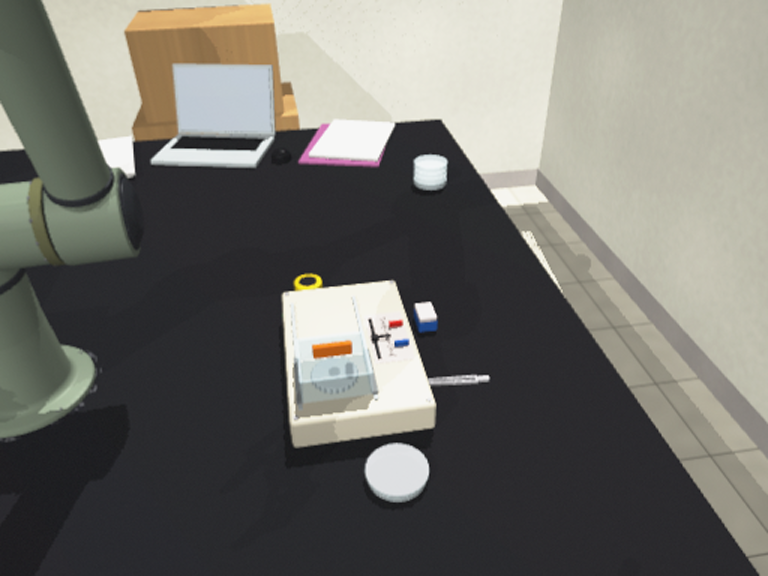

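The top view shows the case corners near (343,269), (553,292), (543,431) and (324,407). The rib runs from (501,353) to (499,395), red flag is at (431,293), blue at (464,297), and the pointer is near (447,318). The side view agrees: cover shut, tape measure off to the left, dish to the right, tweezers and cuvette box on the far side.

Run:
```python
from h import *
import pickle
c=pickle.load(open("top.pkl","rb"))
save(c,"crop0.png",(205,170,375,295),4.7)
P=np.array([onplane(c,u/1.5,v/1.5,.06)[:2] for u,v in[(343,269),(553,292),(543,431),(324,407)]])
print(P,np.linalg.norm(P-np.roll(P,-1,0),axis=1),P.mean(0))
yax=(P[0]-P[1])+(P[3]-P[2]); print(np.degrees(np.arctan2(-yax[0],yax[1])))
for a in[(501,353),(499,395)]: print(onplane(c,a[0]/1.5,a[1]/1.5,.13))
```

```text
[[ 0.65244368  0.12012265]
 [ 0.65606559 -0.21249937]
 [ 0.4396878  -0.21429541]
 [ 0.43614301  0.11964481]] [0.33264174 0.21638524 0.33395903 0.2163012 ] [ 0.54608502 -0.04675683]
0.6160050499426396
[ 0.541711   -0.12810247  0.13      ]
[ 0.48194101 -0.1309004   0.13      ]
```

View pics/crop0.png

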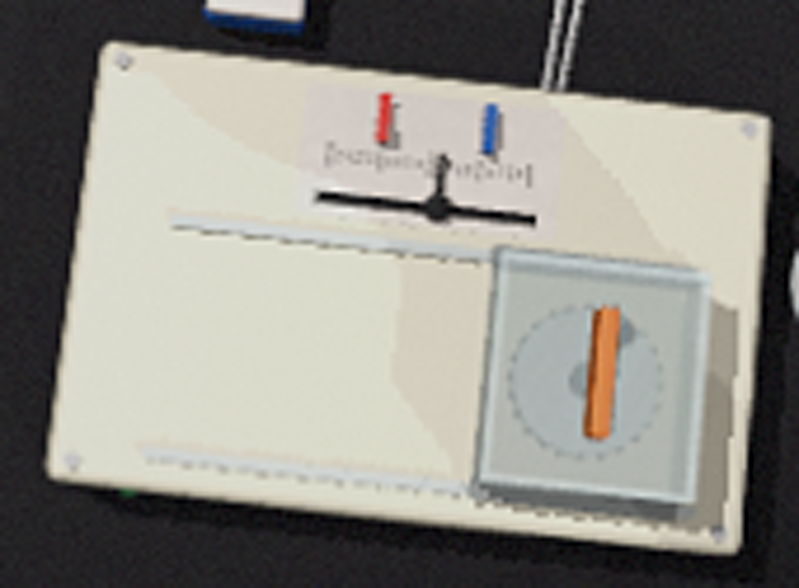

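The crop puts the red flag tip near (383,142), left of the pointer tip at (443,157), so the wheel must turn counterclockwise by roughly 3 rad. The peg shows as a dark spot at about (627,330). The case measures 0.333 x 0.216 m against the stated 0.340 x 0.220, and the rib centre (0.512, -0.130) fits the unit pose of (0.546, -0.047) and about 0.5°. I'll now move to the right of the rib with the fingers shut.

Request:
apply_moves:
  deltas:
    - [0.046, -0.028, 0, 0, 0, 0, 1]
    - [0.046, -0.028, 0, 0, 0, 0, 1]
    - [0.046, -0.028, 0, 0, 0, 0, 1]
    - [0.046, -0.028, 0, 0, 0, 0, 1]
    - [0.046, -0.028, 0, 0, 0, 0, 1]
    - [0.046, -0.028, 0, 0, 0, 0, 1]
    - [0.046, -0.028, 0, 0, 0, 0, 1]
    - [0.046, -0.028, 0, 0, 0, 0, 1]
    - [0.046, -0.028, 0, 0, 0, 0, 1]
    - [0.046, -0.028, 0, 0, 0, 0, 1]
  newtons: 30

```text
t: 1.35
tcp_pos: [0.5092, -0.1602, 0.231]
ee_rot: [0.994, 0.111, -0.0, -0.0]
ft_force: [0.7, -1.4, 0.5]
gripper_width: -0.0002
finger_force: 0.0
```

Request:
apply_moves:
  deltas:
    - [0, 0, 0, 0, 0, -9.7, 1]
    - [0, 0, 0, 0, 0, -9.7, 1]
    - [0, 0, 0, 0, 0, -9.7, 1]
    - [0, 0, 0, 0, 0, -9.7, 1]
    - [0, 0, 0, 0, 0, -9.7, 1]
    - [0, 0, 0, 0, 0, -9.7, 1]
    - [0, 0, 0, 0, 0, -9.7, 1]
    - [0, 0, 0, 0, 0, -9.7, 1]
    - [0, 0, 0, 0, 0, 0, 1]

```text
t: 2.48
tcp_pos: [0.508, -0.1616, 0.2309]
ee_rot: [0.706, 0.709, -0.0, -0.0]
ft_force: [0.4, -0.1, 0.3]
gripper_width: -0.0002
finger_force: 0.0
```

Request:
apply_moves:
  deltas:
    - [0, 0.003, 0.058, 0, 0, 0, 1]
    - [0, 0, 0.057, 0, 0, 0, 1]
    - [0.01, 0, 0, 0, 0, 0, 1]
    - [0.015, 0, 0, 0, 0, 0, 1]
    - [0.02, 0, 0, 0, 0, 0, 1]
    - [0.02, 0, 0, 0, 0, 0, 1]
    - [0.02, 0, 0, 0, 0, 0, 1]
    - [0.02, 0, 0, 0, 0, 0, 1]
    - [0.02, 0, 0, 0, 0, 0, 1]
    - [0.02, 0, 0, 0, 0, 0, 1]

```text
t: 3.72
tcp_pos: [0.5112, -0.0152, 0.1172]
ee_rot: [0.705, 0.71, 0.001, 0.001]
ft_force: [0.7, -3.1, 2.5]
gripper_width: 0.0
finger_force: 1.5
```

Request:
apply_moves:
  deltas:
    - [0.006, 0, 0, 0, 0, 0, 1]
    - [0.003, 0, 0, 0, 0, 0, 1]
    - [0.003, 0, 0, 0, 0, 0, 1]

```text
t: 4.1
tcp_pos: [0.5104, -0.0048, 0.1164]
ee_rot: [0.705, 0.709, -0.0, 0.0]
ft_force: [0.9, -2.6, 1.1]
gripper_width: -0.0
finger_force: 1.1
```

Request:
apply_moves:
  deltas:
    - [0.002, 0, 0, 0, 0, 0, 1]
    - [0.002, 0, 0, 0, 0, 0, 1]
    - [0.002, 0, 0, 0, 0, 0, 1]

```text
t: 4.47
tcp_pos: [0.5102, 0.0012, 0.1162]
ee_rot: [0.705, 0.709, -0.0, -0.0]
ft_force: [0.4, -1.9, 1.2]
gripper_width: 0.0001
finger_force: 1.1
```

Request:
apply_moves:
  deltas:
    - [0.002, 0, 0, 0, 0, 0, 1]
    - [0.001, 0, 0, 0, 0, 0, 1]

```text
t: 4.72
tcp_pos: [0.5102, 0.0044, 0.1162]
ee_rot: [0.705, 0.709, -0.0, -0.0]
ft_force: [1.0, -2.4, 1.0]
gripper_width: -0.0
finger_force: 1.6
```

Request:
apply_moves:
  deltas:
    - [0.002, 0, 0, 0, 0, 0, 1]
    - [0.001, 0, 0, 0, 0, 0, 1]

```text
t: 4.97
tcp_pos: [0.5102, 0.0045, 0.1163]
ee_rot: [0.705, 0.709, -0.003, 0.002]
ft_force: [-0.3, -12.4, 0.7]
gripper_width: -0.0001
finger_force: 6.0
```

Request:
apply_moves:
  deltas:
    - [0.001, 0, 0, 0, 0, 0, 1]
    - [0.001, 0, 0, 0, 0, 0, 1]

```text
t: 5.22
tcp_pos: [0.5102, 0.0046, 0.1164]
ee_rot: [0.706, 0.708, -0.004, 0.004]
ft_force: [-1.2, -17.2, 0.7]
gripper_width: 0.0
finger_force: 8.8
```

Request:
apply_moves:
  deltas:
    - [-0.012, 0, 0, 0, 0, 0, 1]
    - [0, 0, -0.06, 0, 0, 0, 1]
    - [0, 0, -0.06, 0, 0, 0, 1]
    - [-0.05, 0.0, -0.03, 0, 0, 0, 1]
    - [-0.02, 0.0, -0.05, 0, 0, 0, 1]
    - [0, 0, 0, 0, 0, 0, 1]
    - [0, 0, 0, 0, 0, 0, 1]

```text
t: 6.1
tcp_pos: [0.5103, -0.0722, 0.3156]
ee_rot: [0.705, 0.709, 0.0, -0.001]
ft_force: [-0.6, 0.4, 0.7]
gripper_width: -0.0003
finger_force: 0.0
```

```bash
cat >> h.py <<'E'
from scipy.spatial.transform import Rotation as Ro
def wrist():
    c=snap("wrist"); s=c["s"]; T=np.eye(4); T[:3,:3]=Ro.from_quat(s["ee_rot"]).as_matrix(); T[:3,3]=s["tcp_pos"]
    C=np.linalg.inv(T@np.array(c["tool_from_camera"])); c["R"]=C[:3,:3]; c["t"]=C[:3,3]
    return c
E
python3 - <<'E'
from h import *
import pickle
c=wrist(); pickle.dump(c,open("w1.pkl","wb")); save(c,"w1.png",k=1.5)
print(c["s"]["tcp_pos"],c["s"]["q"],c["mtx"][0,0],c["k1"],-c["R"].T@c["t"],c["tool_from_camera"])
c=snap("top"); pickle.dump(c,open("t1.pkl","wb"))
E
```

```text
[ 0.51032655 -0.07217302  0.31558956] [-2.84531527e-01  2.19584925e-01 -1.21128076e-01  1.23125734e+00
  1.25655471e-03  1.27990627e+00] 306.1642770926986 -0.026473098305023854 [ 0.50900083 -0.00690373  0.45865255] [[-3.14238099e-04 -9.65506679e-01 -2.60378099e-01  6.54967060e-02]
 [ 9.99999746e-01 -1.36955651e-04 -6.99008190e-04 -1.02003296e-03]
 [ 6.39236824e-04 -2.60378253e-01  9.65506477e-01 -1.42961531e-01]
 [ 0.00000000e+00  0.00000000e+00  0.00000000e+00  1.00000000e+00]]
```

View pics/w1.png

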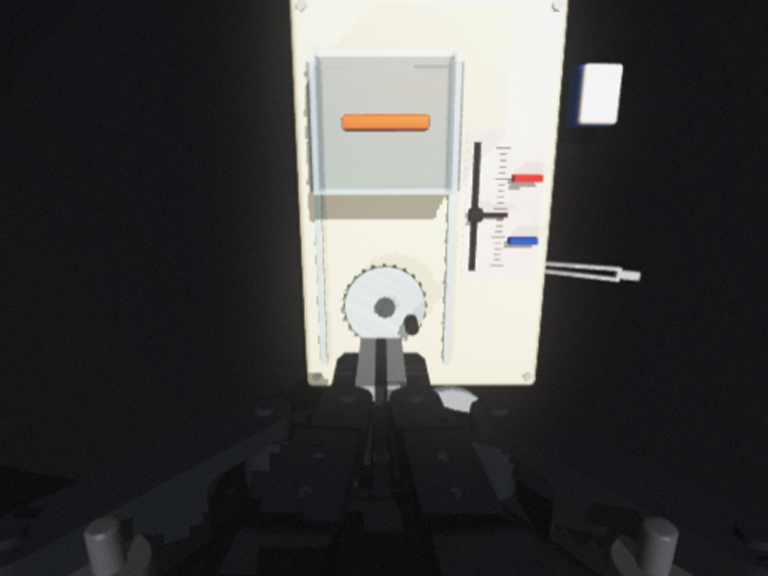

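The cover is fully open, with its rib at (386,122). The hub is at (384,307) and the peg around (411,325). Red flag tip is at (512,178), pointer tip at (507,215) and blue at (508,240). I'll enlarge the wheel and scale.

Run:
```python
from h import *
import pickle
c=pickle.load(open("w1.pkl","rb"))
save(c,"w1c.png",(222,90,372,235),4)
```

```text
(no output)
```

View pics/w1c.png

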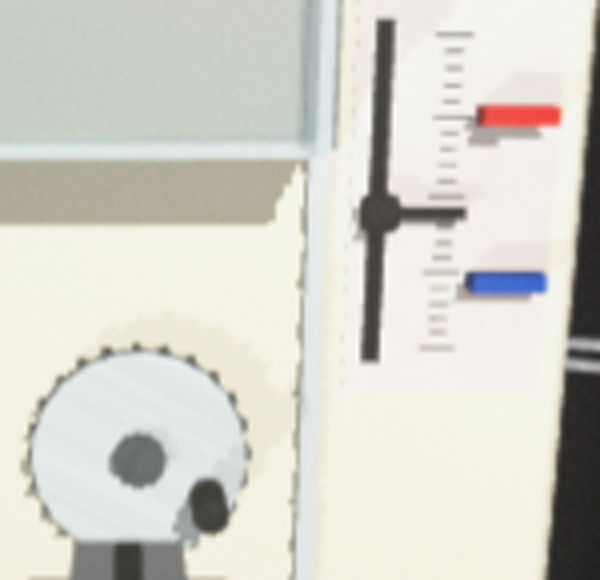

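Run:
```python
from h import *
import pickle
c=pickle.load(open("w1.pkl","rb"))
f=lambda x,y,z:onplane(c,222+x/4-.375,90+y/4-.375,z)[:2]
W=lambda u,v,z:onplane(c,u/1.5,v/1.5,z)[:2]
hub=f(138,460,.076);print("hub",hub)
for p in[(209,514),(209,518)]: 
    q=f(*p,.096)-hub;print("peg",q,np.hypot(*q),np.degrees(np.arctan2(q[1],q[0])))
q=f(209,495,.072)-hub;print("pegbase",q,np.hypot(*q),np.degrees(np.arctan2(q[1],q[0])))
r0,r1,p0,p1=f(479,115,.07),f(560,116,.07),f(466,213,.07),f(400,213,.07)
b0=f(467,282,.07)
print("red",r0,r1,"ptr",p0,p1,"blue",b0)
print("cover rib",W(386,122,.13),W(343,122,.13),W(430,122,.13))
# screws/corners
A,B,C=W(301,6,.06),W(557,6,.06),W(527,376,.06);D=W(317,377,.06)
print(A,B,C,D,(A+B+C+D)/4, [np.degrees(np.arctan2(-(v)[0],v[1])) for v in(A-D,B-C)],[np.degrees(np.arctan2(v[1],v[0])) for v in(B-A,C-D)])
for n,(x,y) in dict(red=(520,115),ptr=(380,213),hub=(138,460)).items():
    print(n,c["z_map"][int(90+y/4),int(222+x/4)])
```

```text
hub [ 0.51254458 -0.12928863]
peg [ 0.02228306 -0.01126767] 0.024969884834831507 -26.823936676016075
peg [ 0.0223145  -0.01260417] 0.025628149227167482 -29.459582656597846
pegbase [ 0.02383407 -0.01337987] 0.027332830696599253 -29.308807003660792
red [ 0.61743795 -0.01839003] [ 0.64271664 -0.01844035] ptr [ 0.61565593 -0.04867365] [ 0.59473273 -0.04884597] blue [ 0.61764817 -0.07068825]
cover rib [0.5122041  0.01954892] [0.48301723 0.01939399] [0.54206731 0.01975855]
[0.44580097 0.11122294] [0.64583841 0.11299332] [ 0.64928642 -0.20258314] [ 0.44934697 -0.20476217] [ 0.54756819 -0.04578226] [np.float64(0.6429501986153832), np.float64(0.625993251774179)] [np.float64(0.5070664598314821), np.float64(0.6244082240463248)]
red 0.3770936
ptr 0.38629642
hub 0.40029645
```

Every measurement checks out. The hub is at (0.5125, -0.1293), the peg angle is about -29° at a radius near 26 mm, unit yaw is 0.6°, and the pointer needs +30.3 mm (≈3.03 rad). Next I move above the peg, turn so the pads close tangentially, and open halfway.

Request:
apply_moves:
  deltas:
    - [-0.035, 0.0125, 0, 0, 0, 0, 0]
    - [-0.035, 0.0125, 0, 0, 0, 0, 0]
    - [0, 0, 0, 0, 0, -10, 0]
    - [0, 0, 0, 0, 0, -10, 0]
    - [0, 0, 0, 0, 0, -10, 0]
    - [0, 0, 0, 0, 0, -10, 0]
    - [0, 0, 0, 0, 0, -10, 0]
    - [0, 0, 0, 0, 0, -10, 0]
    - [0, 0, 0.05, 0, 0, 0, 0]
    - [0, 0, 0.05, 0, 0, 0, 0]

```text
t: 7.45
tcp_pos: [0.5359, -0.1415, 0.2142]
ee_rot: [0.255, 0.967, 0.0, -0.0]
ft_force: [0.5, 0.7, -1.6]
gripper_width: 0.0426
finger_force: 0.0
```

Request:
apply_moves:
  deltas:
    - [0, 0, 0.05, 0, 0, 0, 0]
    - [0, 0, 0.03, 0, 0, 0, 0]
    - [0, 0, 0, 0, 0, 0, 0]
    - [0, 0, 0, 0, 0, 0, 0]

```text
t: 7.95
tcp_pos: [0.5366, -0.1422, 0.1369]
ee_rot: [0.255, 0.967, 0.0, 0.0]
ft_force: [-0.0, -0.5, -0.2]
gripper_width: 0.0429
finger_force: 0.0
```

Request:
apply_moves:
  deltas:
    - [0, 0, 0.04, 0, 0, 0, 0]
    - [0, 0, 0.017, 0, 0, 0, 0]
    - [0, 0, 0, 0, 0, 0, 0]
    - [0, 0, 0, 0, 0, 0, 1]
    - [0, 0, 0, 0, 0, 0, 1]
    - [0, 0, 0, 0, 0, 0, 1]
    - [0, 0, 0, 0, 0, 0, 1]
  newtons: 20

```text
t: 8.82
tcp_pos: [0.5376, -0.1428, 0.0809]
ee_rot: [0.256, 0.967, 0.0, 0.002]
ft_force: [-0.2, 1.6, 6.4]
gripper_width: 0.011
finger_force: 20.2
```

Run:
```python
from h import *
import pickle
s=state(); print(s["q"],s["tcp_pos"],s["ee_rot"],s["gripper_width"])
c=wrist(); pickle.dump(c,open("w2.pkl","wb")); save(c,"w2.png",k=1.5)
```

```text
[-3.92715321e-01  4.80018823e-01 -3.80009069e-01  7.07497454e-01
  6.31720982e-04  1.24464218e-01] [ 0.53762511 -0.14282965  0.0809065 ] [2.55716610e-01 9.66750351e-01 9.43193875e-05 1.66303863e-03] 0.010961337661243664
```

View pics/w2.png

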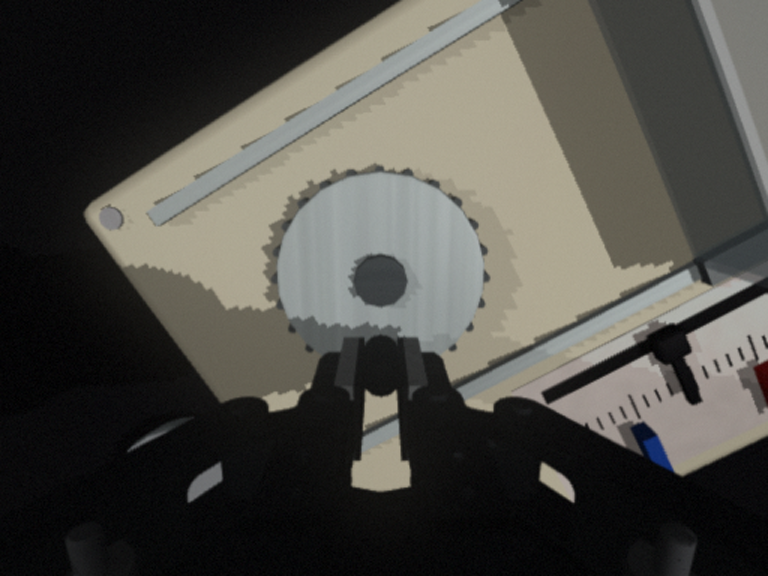

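The pads hold the peg at (381,365) and the hub is at (380,279), so they line up tangentially. I'll sweep counterclockwise about the hub, rotating the tool with it.

Request:
apply_moves:
  deltas:
    - [0.001, 0.0047, 0, 0, 0, -10, 1]
    - [0.0004, 0.0047, 0, 0, 0, -10, 1]
    - [0.0004, 0.0047, 0, 0, 0, -10, 1]
    - [0.0004, 0.0047, 0, 0, 0, -10, 1]
    - [0.0004, 0.0047, 0, 0, 0, -10, 1]
    - [0, 0, 0, 0, 0, 0, 1]

```text
t: 9.62
tcp_pos: [0.5391, -0.1196, 0.0809]
ee_rot: [-0.178, 0.984, -0.001, 0.002]
ft_force: [-0.2, 0.6, 5.8]
gripper_width: 0.0106
finger_force: 20.2
```

```bash
cat >> h.py <<'E'
HUB=np.array([.5125,-.1293])
def where():
    s=state(); d=s["tcp_pos"][:2]-HUB; R=Ro.from_quat(s["ee_rot"]).as_matrix()
    print("r %.4f ang %.2f yaw %.2f z %.4f q1 %.2f q6 %.2f"%(np.hypot(*d),np.degrees(np.arctan2(d[1],d[0])),np.degrees(np.arctan2(R[1,0],R[0,0])),s["tcp_pos"][2],s["q"][0],s["q"][5]),s["ft_force"],s["wrist_torque"])
E
python3 -c "
from h import *
where()"
```

```text
r 0.0284 ang 19.98 yaw -159.55 z 0.0809 q1 -0.35 q6 -0.71 [-0.20516707  0.56813514  5.8432098 ] [ 0.25178323 -0.13548123  0.062417  ]
```

Request:
apply_moves:
  deltas:
    - [0.0015, 0.0048, 0, 0, 0, -10, 1]
    - [0.0004, 0.0048, 0, 0, 0, -10, 1]
    - [0.0004, 0.0048, 0, 0, 0, -10, 1]
    - [0.0004, 0.0048, 0, 0, 0, -10, 1]
    - [0.0004, 0.0048, 0, 0, 0, -10, 1]
    - [0.0004, 0.0048, 0, 0, 0, -10, 1]
    - [0.0004, 0.0048, 0, 0, 0, -10, 1]
    - [0.0004, 0.0048, 0, 0, 0, -10, 1]
    - [0.0004, 0.0048, 0, 0, 0, -10, 1]
    - [0, 0, 0, 0, 0, 0, 1]

```text
t: 10.88
tcp_pos: [0.5035, -0.1047, 0.0809]
ee_rot: [0.82, -0.572, 0.003, -0.0]
ft_force: [3.2, -3.1, 6.4]
gripper_width: 0.0111
finger_force: 20.2
```

```bash
python3 -c "
from h import *
where()"
```

```text
r 0.0262 ang 110.15 yaw -69.76 z 0.0809 q1 -0.35 q6 -2.27 [ 3.1617318  -3.05317554  6.37297785] [-0.48011313 -0.76033414  0.13962069]
```

Request:
apply_moves:
  deltas:
    - [0.0004, 0.0046, 0, 0, 0, -10, 1]
    - [0.0004, 0.0046, 0, 0, 0, -10, 1]
    - [0.0002, 0.0023, 0, 0, 0, -5, 1]
    - [0, 0, 0, 0, 0, 0, 1]
    - [0, 0, 0, 0, 0, 0, 1]

```text
t: 11.5
tcp_pos: [0.4943, -0.1111, 0.0809]
ee_rot: [0.924, -0.381, 0.003, 0.0]
ft_force: [4.4, -2.4, 7.0]
gripper_width: 0.0108
finger_force: 20.2
```

Run:
```python
from h import *
import pickle
where()
c=wrist(); pickle.dump(c,open("w3.pkl","wb"))
t=snap("top"); pickle.dump(t,open("t3.pkl","wb"))
a=cv2.resize(c["color"],(512,384)); 
im=np.vstack([a[:, :, ::-1]]); 
crop=cv2.resize(t["color"][170:295,205:375,::-1],(288,212),interpolation=cv2.INTER_CUBIC)
pad=np.zeros((384,288,3),np.uint8); pad[:212]=crop
cv2.imwrite("pics/m3.png",np.hstack([im,pad]))
```

```text
r 0.0258 ang 134.92 yaw -44.84 z 0.0809 q1 -0.37 q6 -2.73 [ 4.37862964 -2.41025719  6.97281035] [-0.5643182  -0.91691793  0.08983456]
```

View pics/m3.png

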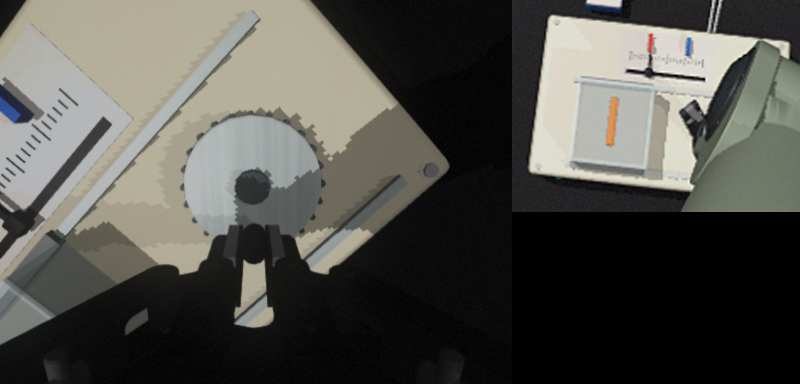

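The peg is still held, at (254,243) beside the hub at (252,187). In the top view the pointer is nearly at the red flag, and by angle about 10° remains. I'll turn 9° more, release, and look closely.

Request:
apply_moves:
  deltas:
    - [0.0002, 0.0021, 0, 0, 0, -4.5, 1]
    - [0.0002, 0.0021, 0, 0, 0, -4.5, 1]
    - [0, 0, 0, 0, 0, 0, 1]
    - [0, 0, 0, 0, 0, 0, 1]

```text
t: 12.1
tcp_pos: [0.4918, -0.1143, 0.0809]
ee_rot: [0.951, -0.308, 0.003, 0.0]
ft_force: [3.8, -2.0, 6.2]
gripper_width: 0.0108
finger_force: 20.2
```

Run:
```python
from h import *
where()
```

```text
r 0.0256 ang 144.02 yaw -35.84 z 0.0809 q1 -0.37 q6 -2.89 [ 3.84449463 -2.01853752  6.2450374 ] [-0.37530652 -0.86518378  0.05555582]
```

Request:
apply_moves:
  deltas:
    - [0, 0, 0, 0, 0, 0, 0]
    - [0, 0, 0, 0, 0, 0, 0]
    - [0, 0, 0, 0, 0, 0, 0]
    - [0, 0, -0.04, 0, 0, 0, 0]
    - [0, 0, -0.06, 0, 0, 0, 0]
    - [0, 0, -0.06, 0, 0, 0, 0]

```text
t: 12.85
tcp_pos: [0.4881, -0.1127, 0.2404]
ee_rot: [0.952, -0.306, -0.001, -0.0]
ft_force: [2.4, -1.0, -0.8]
gripper_width: 0.0432
finger_force: 0.0
```

Request:
apply_moves:
  deltas:
    - [0, 0, 0, 0, 0, 10.3, 1]
    - [0, 0, 0, 0, 0, 10.3, 1]
    - [0, 0, 0, 0, 0, 10.3, 1]
    - [0, 0, 0, 0, 0, 10.3, 1]
    - [0, 0, 0, 0, 0, 10.3, 1]
    - [0, 0, 0, 0, 0, 10.3, 1]
    - [0, 0, 0, 0, 0, 10.3, 1]
    - [0, 0, 0, 0, 0, 10.3, 1]
    - [0, 0, 0, 0, 0, 10.3, 1]
    - [0, 0, 0, 0, 0, 10.3, 1]

```text
t: 14.1
tcp_pos: [0.4884, -0.1128, 0.2388]
ee_rot: [-0.35, 0.937, 0.0, -0.001]
ft_force: [-0.2, 0.4, -0.1]
gripper_width: -0.0001
finger_force: 0.0
```

Request:
apply_moves:
  deltas:
    - [0, 0, 0, 0, 0, 10.3, 1]
    - [0, 0, 0, 0, 0, 10.3, 1]
    - [0, 0, 0, 0, 0, 10.3, 1]
    - [0, 0, 0, 0, 0, 10.3, 1]
    - [-0.045, 0.03, 0, 0, 0, 0, 1]
    - [-0.045, 0.03, 0, 0, 0, 0, 1]
    - [-0.045, 0.03, 0.03, 0, 0, 0, 1]
    - [0, 0, 0.04, 0, 0, 0, 1]
    - [0, 0, 0, 0, 0, 0, 1]
    - [0, 0, 0, 0, 0, 0, 1]

```text
t: 15.35
tcp_pos: [0.6237, -0.023, 0.1703]
ee_rot: [-0.001, 1.0, -0.0, 0.0]
ft_force: [1.0, 0.5, 0.4]
gripper_width: 0.0002
finger_force: 0.0
```

Run:
```python
from h import *
import pickle
where()
c=wrist(); pickle.dump(c,open("w4.pkl","wb")); print(c["s"]["tcp_pos"])
for p in[(.6174,-.0184,.07),(.643,-.018,.07)]:
    q=c["R"]@np.array(p)+c["t"]; print((c["mtx"]@(q/q[2]))[:2], q[2])
save(c,"w4.png",(156,92,356,242),4)
```

```text
r 0.1538 ang 43.73 yaw -179.87 z 0.1703 q1 -0.15 q6 -0.16 [0.9719767  0.5286467  0.44060908] [-0.00299681 -0.01628581 -0.004177  ]
[ 0.62366622 -0.0229626   0.17032833]
[259.53560837 184.18566706] 0.2506300451258823
[259.79990035 213.75681362] 0.25727618044583195
```

View pics/w4.png

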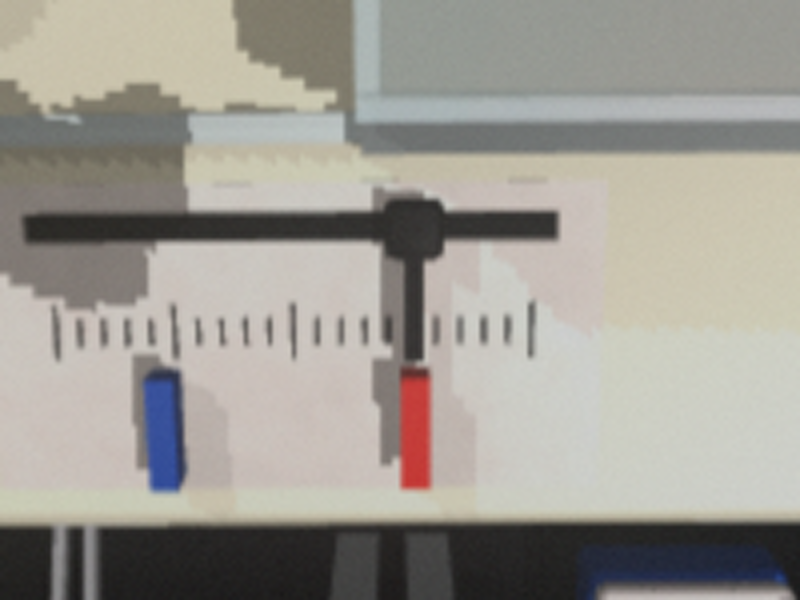

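The pointer blade (x 406–423, centre about 414.5) stands opposite the red strip (x 401–430, centre about 415.5). I'll measure it sub-pixel.

Run:
```python
from h import *
import pickle
c=pickle.load(open("w4.pkl","rb")); im=c["color"].astype(float)
g=im.sum(2); redness=im[:,:,0]-im[:,:,1]
y0=92;x0=156
B=[];Rr=[]
for v in range(y0+68,y0+88):
    w=np.clip(330-g[v,x0+97:x0+111],0,None); u=np.arange(x0+97,x0+111)
    if w.sum()>200: B.append(((w*u).sum()/w.sum(),v))
for v in range(y0+95,y0+121):
    w=np.clip(redness[v,x0+92:x0+116]-50,0,None); u=np.arange(x0+92,x0+116); Rr.append(((w*u).sum()/w.sum(),v))
yax=np.array([-np.sin(np.radians(.6)),np.cos(np.radians(.6))])
for n,L,zs in(("ptr",B,(.068,.07,.072)),("red",Rr,(.07,.075))):
    for z in zs:
        ys=np.array([onplane(c,*p,z)[:2]@yax for p in L]); print(n,len(L),z,ys.mean().round(5),ys.std().round(5),ys[::4].round(5))
print([b[0].round(2) for b in B],[r[0].round(2) for r in Rr][::3])
```

```text
ptr 20 0.068 -0.02548 0.00032 [-0.02523 -0.02524 -0.02524 -0.02599 -0.02599]
ptr 20 0.07 -0.02551 0.00031 [-0.02526 -0.02527 -0.02527 -0.02601 -0.02601]
ptr 20 0.072 -0.02554 0.00031 [-0.02529 -0.0253  -0.0253  -0.02604 -0.02604]
red 26 0.07 -0.02501 2e-05 [-0.02495 -0.025   -0.025   -0.02502 -0.02503 -0.02502 -0.02502]
red 26 0.075 -0.0251 2e-05 [-0.02504 -0.02508 -0.02509 -0.0251  -0.02511 -0.0251  -0.02511]
[np.float64(258.95), np.float64(258.93), np.float64(258.94), np.float64(258.95), np.float64(258.96), np.float64(258.94), np.float64(258.95), np.float64(258.93), np.float64(258.97), np.float64(258.95), np.float64(258.91), np.float64(258.39), np.float64(258.08), np.float64(258.07), np.float64(258.05), np.float64(258.07), np.float64(258.09), np.float64(258.68), np.float64(258.88), np.float64(258.89)] [np.float64(259.44), np.float64(259.4), np.float64(259.38), np.float64(259.41), np.float64(259.41), np.float64(259.39), np.float64(259.4), np.float64(259.46), np.float64(259.44)]
```

The pointer is within about 0.2 mm of red, which is set. Now I go over the rib to its left side and shut the cover.

Request:
apply_moves:
  deltas:
    - [0, 0, -0.04, 0, 0, 0, 1]
    - [0.038, 0.026, 0, 0, 0, 0, 1]
    - [0.038, 0.026, 0, 0, 0, 0, 1]
    - [0.0367, 0.026, 0, 0, 0, 0, 1]
    - [0, 0, 0, 0, 0, 10, 1]
    - [0, 0, 0, 0, 0, 10, 1]
    - [0, 0, 0, 0, 0, 10, 1]
    - [0, 0, 0, 0, 0, 10, 1]
    - [0, 0, 0, 0, 0, 10, 1]
    - [0, 0, 0, 0, 0, 10, 1]

```text
t: 16.65
tcp_pos: [0.5117, 0.0545, 0.2117]
ee_rot: [0.502, 0.865, 0.001, 0.002]
ft_force: [0.5, 0.0, 0.0]
gripper_width: 0.0005
finger_force: 0.0
```

Request:
apply_moves:
  deltas:
    - [0, 0, 0, 0, 0, 10, 1]
    - [0, 0, 0, 0, 0, 10, 1]
    - [0, 0, 0, 0, 0, 9.5, 1]
    - [0, 0, 0, 0, 0, 0, 1]
    - [0, 0, 0, 0, 0, 0, 1]

```text
t: 17.27
tcp_pos: [0.5112, 0.0547, 0.2105]
ee_rot: [0.702, 0.712, 0.001, 0.001]
ft_force: [0.1, -0.4, 0.7]
gripper_width: 0.0001
finger_force: 0.0
```

Request:
apply_moves:
  deltas:
    - [0, 0, 0.05, 0, 0, 0, 1]
    - [0, 0, 0.044, 0, 0, 0, 1]
    - [-0.01, 0, 0, 0, 0, 0, 1]
    - [-0.015, 0, 0, 0, 0, 0, 1]
    - [-0.02, 0, 0, 0, 0, 0, 1]
    - [-0.02, 0, 0, 0, 0, 0, 1]
    - [-0.02, 0, 0, 0, 0, 0, 1]
    - [-0.02, 0, 0, 0, 0, 0, 1]
    - [-0.02, 0, 0, 0, 0, 0, 1]
    - [-0.02, 0, 0, 0, 0, 0, 1]

```text
t: 18.52
tcp_pos: [0.5134, -0.0914, 0.1173]
ee_rot: [0.703, 0.711, 0.001, 0.001]
ft_force: [0.2, 2.9, 2.0]
gripper_width: 0.0002
finger_force: 1.5
```

Request:
apply_moves:
  deltas:
    - [-0.008, 0, 0, 0, 0, 0, 1]
    - [-0.004, 0, 0, 0, 0, 0, 1]
    - [-0.002, 0, 0, 0, 0, 0, 1]
    - [-0.001, 0, 0, 0, 0, 0, 1]

```text
t: 19.02
tcp_pos: [0.5129, -0.1047, 0.1154]
ee_rot: [0.703, 0.711, 0.0, 0.0]
ft_force: [0.2, 1.7, 1.0]
gripper_width: -0.0002
finger_force: 1.0
```

Request:
apply_moves:
  deltas:
    - [-0.003, 0, 0, 0, 0, 0, 1]
    - [-0.003, 0, 0, 0, 0, 0, 1]
    - [-0.002, 0, 0, 0, 0, 0, 1]

```text
t: 19.4
tcp_pos: [0.5129, -0.1131, 0.1153]
ee_rot: [0.703, 0.711, 0.0, 0.0]
ft_force: [1.6, 1.9, 0.5]
gripper_width: 0.0002
finger_force: 1.0
```

Request:
apply_moves:
  deltas:
    - [-0.002, 0, 0, 0, 0, 0, 1]
    - [-0.001, 0, 0, 0, 0, 0, 1]

```text
t: 19.65
tcp_pos: [0.5128, -0.1138, 0.1153]
ee_rot: [0.703, 0.712, 0.002, -0.002]
ft_force: [1.8, 10.8, 4.4]
gripper_width: -0.0001
finger_force: 5.2
```

Request:
apply_moves:
  deltas:
    - [-0.001, 0, 0, 0, 0, 0, 1]
    - [0, 0, 0, 0, 0, 0, 1]
    - [0.012, 0, 0, 0, 0, 0, 1]
    - [0, 0, -0.06, 0, 0, 0, 1]
    - [0, 0, -0.06, 0, 0, 0, 1]
    - [0.03, 0, -0.06, 0, 0, 0, 1]
    - [0, 0, 0, 0, 0, 0, 1]
    - [0, 0, 0, 0, 0, 0, 1]

```text
t: 20.65
tcp_pos: [0.5119, -0.0772, 0.2905]
ee_rot: [0.703, 0.711, -0.001, 0.0]
ft_force: [0.4, -0.6, -0.4]
gripper_width: 0.0003
finger_force: 0.0
```

Run:
```python
from h import *
c=wrist(); save(c,"w5.png",k=1.5); print(c["s"]["tcp_pos"],c["s"]["ft_force"])
import pickle; pickle.dump(c,open("w5.pkl","wb"))
```

```text
[ 0.51188334 -0.07719822  0.29053331] [ 0.3722613  -0.57077333 -0.41906948]
```

View pics/w5.png

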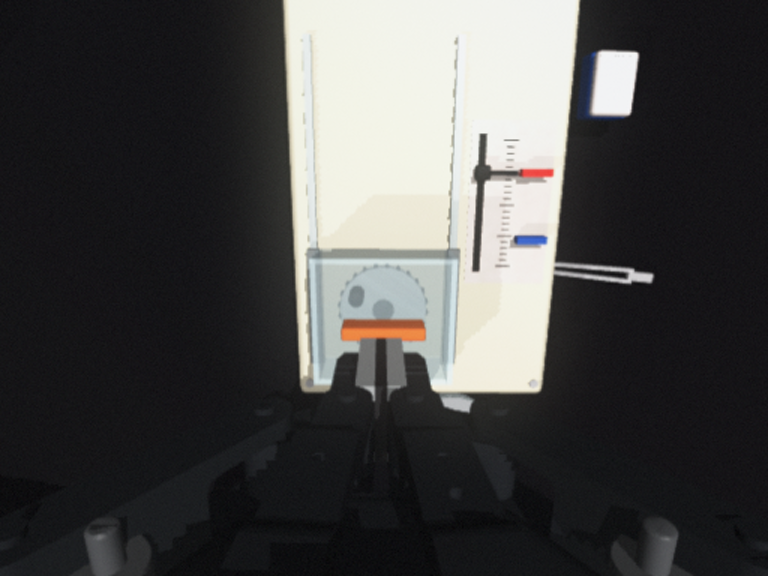

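The cover is shut over the wheel, with its rib at (383,329). The pointer at (483,173) still lines up with the red flag at (535,173). The box and tweezers haven't moved, and the arm is clear.

```bash
python3 -c "
from plant import *
print(job_done())"
```

```text
the job is handed in; nothing more can be done
None
```

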